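# Index the specimen table, then hold its detent plunger up

### The job

Turn the round specimen table on by exactly one station, counter-clockwise seen from above, so that its sprung plunger clicks down into the next seat in the rim. Then pull the plunger's knob straight up as far as it goes and finish while still holding it up there, the table left at that station, so that I can fine-turn the table by hand. Do not lift the plunger before the table has clicked in, and leave the jar, tweezers and lens where they are.

Things in the scene. Friction and masses are not known exactly. Their poses are not given: they have to be found in the camera images.
- fixture: The fixed stand of the specimen table: black base plate 230 x 290 x 14 mm, bolted down. Its origin lies on the bench (z = 0) directly below the table's axis; its z is up. On its -y side stands a pale grey-green tower (34 mm wide, top 76 mm above the bench) whose 24 mm wide arm reaches over the table's rim and carries the plunger, 82 mm from the table's axis.
- table_axis (a point): Centre of the round specimen table, on its vertical turning axis, at the level of its top (40 mm above the bench). The table is about 194 mm across, black and grey with a steel rim ring that has six radial slots (the plunger's seats, 13 mm wide, 60 degrees apart); six small specimens up to 4 mm high lie fixed on it.
- dial (a joint): Turn of the specimen table, rad: 0 at the start station, growing counter-clockwise seen from above; the next station is at 1.047 (60 degrees). The plunger's ball nose holds it at a station; about 10 N sideways on the post makes it ride out of the seat, it then turns lightly and stays where it is left, and once within about 2 degrees of the next seat and let go, the nose drops in and centres it. With the plunger up the table turns lightly.
- post (a point): Plain upright aluminium post fixed on the table, for turning it: 16 mm in diameter, 40 mm tall (from 40 to 80 mm above the bench), 52 mm from the table's axis. This point lies on its centre line, 64 mm above the bench. At the start it stands roughly on the opposite side of the axis from the plunger (150 degrees counter-clockwise from it). It turns with the table.
- plunger_knob (a point): Centre of the plunger's upright round black ribbed knob: 26 mm in diameter, 36 mm tall (this point is half-way up, about 98 mm above the bench while seated). Below it are the arm of the tower and the steel ball nose, 16 mm across, which sits in a slot of the rim. The knob does not turn.
- plunger (a joint): Lift of the plunger, m: 0 seated in a slot, about 0.003 while the nose rides on the rim between slots, 0.020 at its top stop. A spring pulls it down with about 4 N seated and 9 N at the stop; it falls back when let go.
- jar: Bystander: amber glass jar with white lid, 44 mm across, 55 mm tall, standing loose near the stand; origin at its underside.
- tweezers: Bystander: steel tweezers, about 120 mm long, 8 mm high, lying loose beside the stand; origin underneath their middle.
- lens: Bystander: aluminium-barrelled auxiliary lens, 48 mm across, 36 mm tall, standing loose near the stand; origin at its underside.

How it is judged:
By the outcome, as a careful person would: the job done as asked, in the order asked, and still so for the second after the job is handed in, while the arm keeps its last pose, push and grip.
It also fails if it takes over 45 s, if anything falls off the work surface, if the arm or the gripper's body presses on something with over 40 N, if the wrist force passes 120 N, or if a joint passes its speed limit or range.

### The arm

A 6-joint arm with a two-finger parallel gripper is mounted at the origin on the work surface. World frame = base frame: x ahead of the robot, y to its left, z up, the work surface at z = 0. Lengths are in m, angles in degrees, forces in N, time in s.
With the tool pointing down it reaches from about 0.4 to 0.825 m from the base axis. Payload 7 kg.
Tool frame: the origin (TCP) lies on the centre line of the jaws, within the pads' length; the fingertips stand 17 mm ahead of it and the grasp point (between the pads) lies 2 mm behind it; y points along the fingers, z is the direction in which the jaws open and shut, and the axes are right-handed (so a half turn about y gives the same grasp; the last joint's range is limited). The gripper opens to 88 mm and grips with 3 to 60 N. Pads are 19 mm wide; open, the fingers measure 130 mm over their backs; the gripper's body (78 mm by 193 mm) begins 47 mm behind the grasp point.
Start: joints at [-49.498, 20.546, 0.682, 0, -70.136, -16.507], TCP at [0.274, -0.617, 0.212] pointing down, gripper open.
Joint ranges: [-176.03, 176.03], [-82.01, 121.73], [-58.28, 71.71], [-173.87, 95.51], [-174.79, -0.11], [-173.66, 173.66]. Speed limits (degrees/s): [136.94, 136.94, 172.46, 180, 180, 180].

### API

Orientations are given as [roll, pitch, yaw] about the fixed x, y, z axes, in that order (R = Rz(yaw) Ry(pitch) Rx(roll)).
In Python, from plant import r, capture, camera_info gives the robot as it stands. The module is installed in compiled form; this text tells all that it offers.
- The arm moves only by the tool apply_moves, never from a script. Its argument "deltas" is a list of rows, each an object of numbers: "tx", "ty", "tz": the shift along the tool's x, y, z in m; "turn": the turn about the tool's y in rad; "gripper": the finger opening in m, from 0 to 0.0876. A call has 1 to 5 rows; each row is the pose to reach, as a shift and turn from the pose commanded when the call began, along the tool's axes at that moment; what a row does not reach only later rows make up. A row lasts 1/10 s, in which the tool goes at most 50 mm and 8.59 degrees, less where a joint would pass 70% of its speed; a pose out of reach is approached as far as the arm can. A call with a gripper value outside its range is refused whole. The fingers move at their own pace and stop on an object; "newtons" is the grip in N (left out, the last holds). Time passes only in rows, so rows that repeat a pose let the fingers close. It gives the time, the measured TCP pose, the force and the opening at its end, in the units of the state.
- r.get_state(): the state, without advancing time (a new reading comes with each control period).
- capture(name): name is "scene" or "top"; returns (picture, depth): 480x640x3 uint8, red, green, blue; 480x640 float32, m along the optical axis (not along the pixel's ray), 0 where there is no reading.
- camera_info(name): a dict with "K" (3x3 intrinsics, pixels), "eye" and "orientation" of the camera in the world. Camera axes: x right, y up, looking along -z (the intrinsics and any distortion apply to the point x, -y, -z); pixel columns grow to the right and rows downward; lengths in m; the calibration is good to about 2 mm. A picture is of the moment at which its call begins. camera_info takes no time and is no camera call.
- r.close_job(): hands the job in, once; it reports no verdict.
The state is a dict: "time_s": time; "joints": joint angles; "qd": joint speeds; "joint_torque": joint torques, N m; "tcp_pos": TCP position; "eef_rot": TCP orientation; "contact_force": force on the tool from outside, world axes, zero at the start; "moment": the same for the moment, N m; "gripper_width": finger opening in m.
Only numpy, scipy, OpenCV 4.12 (cv2) and the standard library are available. Lean on these libraries where they do the work, as an engineer would, in place of code of your own. Each camera call takes 0.05 s, during which the arm holds its last target.

## Working session

There is one attempt and no reset: what is moved stays moved. The work goes in short steps, Python scripts to look and compute and a tool call to move; the robot and the scene stay as the last step left them, time stands still between calls to the robot, and variables do not carry over. Pictures are saved under pics/ and viewed, and the job is handed in when it is done.

Besides the shell and the picture viewer there is one more tool, called after "Emit:" as name(argument=value, ...), one argument or row to a line, values as JSON. apply_moves: Moves the arm, as the interface text tells. Its arguments: {"type":"object","properties":{"deltas":{"type":"array","items":{"type":"object","properties":{"tx":{"type":"number"},"ty":{"type":"number"},"tz":{"type":"number"},"turn":{"type":"number"},"gripper":{"type":"number"}}}},"newtons":{"type":"number"}},"required":["deltas"]}

```bash
mkdir -p pics
python3 - <<'E'
from plant import r,capture,camera_info
import cv2,numpy as np
for n in("scene","top"):
    p,d=capture(n); cv2.imwrite(f"pics/{n}0.png",p[:,:,::-1]); np.savez(f"{n}0.npz",p=p,d=d)
    print(n,camera_info(n))
print(r.get_state())
E
```

```text
scene {'K': array([[536.14856248,   0.        , 315.45653141],
       [  0.        , 536.14856248, 233.4107273 ],
       [  0.        ,   0.        ,   1.        ]]), 'eye': array([1.38027992, 0.31032444, 0.56815528]), 'orientation': array([ 58.81739392,   0.19181173, 109.61803192])}
top {'K': array([[560.35349205,   0.        , 327.64841356],
       [  0.        , 560.35349205, 243.86816644],
       [  0.        ,   0.        ,   1.        ]]), 'eye': array([0.56863014, 0.01806909, 1.00897211]), 'orientation': array([  4.24211826,  -0.40515239, -91.69261303])}
{'time_s': 0.1, 'joints': array([-4.94977488e+01,  2.05884963e+01,  6.39604076e-01, -1.73750148e-02,
       -7.01350442e+01, -1.65063642e+01]), 'qd': array([-0.05247939, -0.06354912, -0.0073275 ,  0.10833009,  0.03321883,
        0.11827141]), 'joint_torque': array([-1.53710178e-03, -5.84163988e+01,  2.93750471e+01,  7.01545134e+00,
        1.01337489e-02, -4.21805601e-05]), 'tcp_pos': array([ 0.27428929, -0.61626767,  0.21120878]), 'eef_rot': array([-8.99148815e+01,  8.18903059e-03,  2.39899770e+01]), 'contact_force': array([-0.2382613 ,  0.43495174, -0.02983882]), 'moment': array([ 0.03404669, -0.06752539,  0.01869059]), 'gripper_width': 0.08744741603200526}
```

View pics/scene0.png

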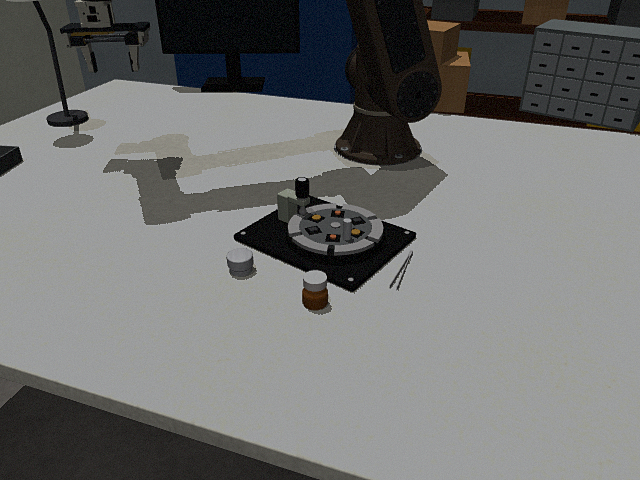

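View pics/top0.png

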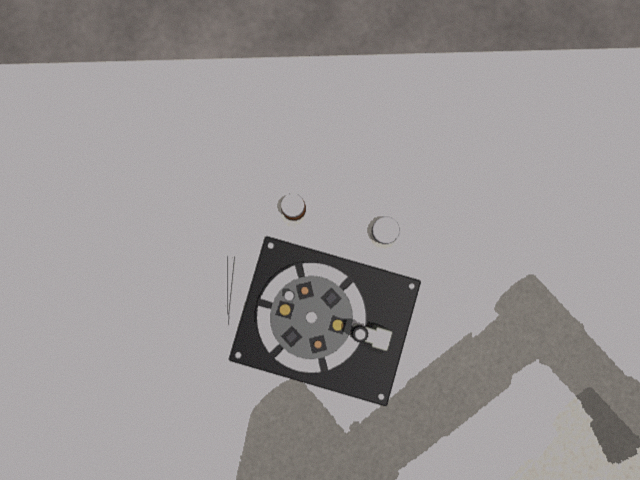

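The top view shows the table axis at about (311,318), the knob at (360,333), the tower at (380,338) and the post top at (289,295). The jar is at (293,206), the lens at (386,230) and the tweezers at (230,290).

```bash
cat > h.py <<'E'
import numpy as np,cv2
from scipy.spatial.transform import Rotation as R
from plant import r,capture,camera_info
def ray(n,u,v):
    c=camera_info(n);K=c['K']
    M=R.from_euler('xyz',c['orientation'],degrees=True).as_matrix()
    d=M@np.array([(u-K[0,2])/K[0,0],-(v-K[1,2])/K[1,1],-1]);return np.array(c['eye']),d
def onz(n,u,v,z):
    e,d=ray(n,u,v);return e+d*(z-e[2])/d[2]
def cloud(n,dep):
    v,u=np.mgrid[:480,:640];c=camera_info(n);K=c['K']
    M=R.from_euler('xyz',c['orientation'],degrees=True).as_matrix()
    P=np.stack([(u-K[0,2])/K[0,0]*dep,-(v-K[1,2])/K[1,1]*dep,-dep],-1)
    return P@M.T+np.array(c['eye'])
def proj(n,P):
    c=camera_info(n);K=c['K'];M=R.from_euler('xyz',c['orientation'],degrees=True).as_matrix()
    q=(np.atleast_2d(P)-np.array(c['eye']))@M
    return np.c_[K[0,0]*q[:,0]/-q[:,2]+K[0,2],-K[1,1]*q[:,1]/-q[:,2]+K[1,2]]
E
python3 - <<'E'
from h import *
z=np.load('top0.npz');C=cloud('top',z['d']);p=z['p']
def reg(u0,u1,v0,v1,zl,zh):
    c=C[v0:v1,u0:u1].reshape(-1,3);m=(c[:,2]>zl)&(c[:,2]<zh);c=c[m];return len(c),c.mean(0),c.min(0),c.max(0)
print('knob',reg(345,375,318,348,.105,.13))
print('tower',reg(345,400,318,360,.068,.085))
print('post',reg(278,300,284,306,.07,.09))
print('bench',np.median(C[100:180,100:500,2]))
print('rim z',np.median(C[265:270,310:320,2]))
for n,u,v,h in[('jar',292,205,.055),('lens',386,230,.036)]:print(n,onz('top',u,v,h))
cs=[onz('top',u,v,.014) for u,v in[(270,245),(411,286),(381,397),(238,355)]]
print(np.array(cs),np.mean(cs,0))
g=p.astype(int).sum(2);cv2.imwrite('pics/crop0.png',cv2.resize(p[230:410,225:425,::-1],None,fx=3.3,fy=3.3,interpolation=cv2.INTER_CUBIC))
p2=np.load('scene0.npz')['p'];cv2.imwrite('pics/crop1.png',cv2.resize(p2[160:320,220:430,::-1],None,fx=3.5,fy=3.5,interpolation=cv2.INTER_CUBIC))
E
```

```text
knob (224, array([ 0.49152945, -0.03599725,  0.11633825]), array([ 0.47743733, -0.04841786,  0.10773202]), array([ 0.50431943, -0.02293649,  0.12026472]))
tower (473, array([ 0.48163193, -0.06821698,  0.07628638]), array([ 0.46106568, -0.0916455 ,  0.06865827]), array([ 0.50516   , -0.0228656 ,  0.08388144]))
post (74, array([0.55459842, 0.07622097, 0.08030076]), array([0.54772725, 0.06901201, 0.07028372]), array([0.56125869, 0.08409991, 0.08599886]))
bench 0.0006444775137794956
rim z 0.04113509116493791
jar [0.70775758 0.06838202 0.055     ]
lens [ 0.66187659 -0.09347872  0.036     ]
[[ 0.6431509   0.11143042  0.014     ]
 [ 0.56305489 -0.13661571  0.014     ]
 [ 0.3714558  -0.07635508  0.014     ]
 [ 0.45151469  0.17169612  0.014     ]] [0.50729407 0.01753894 0.014     ]
```

View pics/crop0.png

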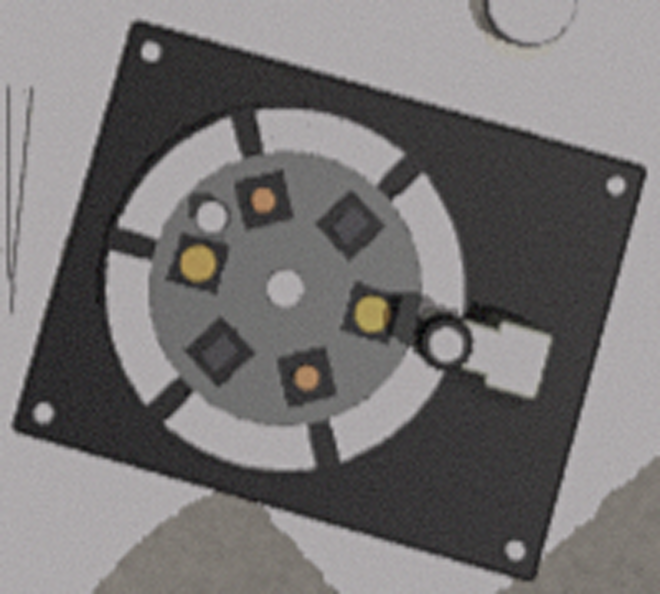

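View pics/crop1.png

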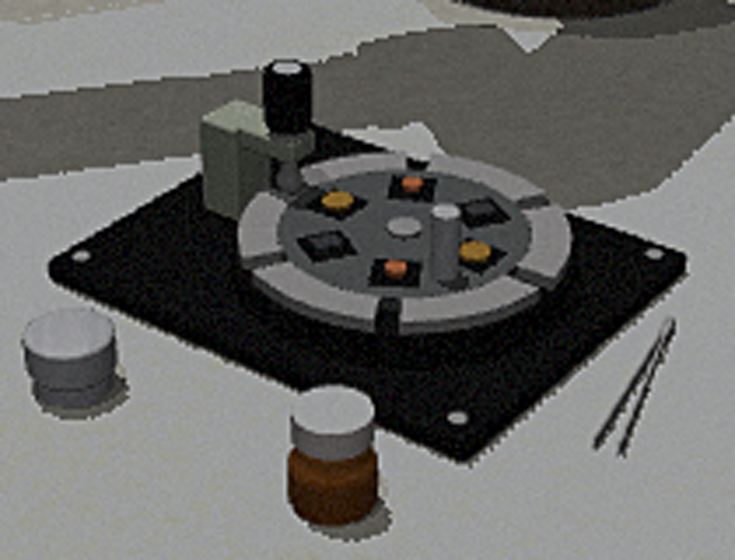

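Run:
```python
from h import *
p=np.load('top0.npz')['p']
ax=onz('top',285/3.3+225-.35,290/3.3+230-.35,.04);kn=onz('top',446/3.3+225-.35,342/3.3+230-.35,.116);po=onz('top',212/3.3+225-.35,217/3.3+230-.35,.08)
print(ax,kn,po)
for a,b in((ax,kn),(ax,po)):
    d=b-a;print(np.hypot(*d[:2])*1000,np.degrees(np.arctan2(d[1],d[0])))
# scene check: project
s=np.load('scene0.npz');C=cloud('scene',s['d'])
m=(C[...,0]>.45)&(C[...,0]<.54)&(C[...,1]>-.07)&(C[...,1]<0)&(C[...,2]>.085)&(C[...,2]<.125);c=C[m];print('knob scene',c.mean(0),c.min(0),c.max(0))
m=(C[...,0]>.53)&(C[...,0]<.58)&(C[...,1]>.05)&(C[...,1]<.1)&(C[...,2]>.05)&(C[...,2]<.085);c=C[m];print('post scene',c.mean(0),c.min(0),c.max(0))
print(proj('scene',[[.491,-.036,.116],[.5548,.0765,.08]]))
# moves to over post
T=R.from_euler('xyz',r.get_state()['eef_rot'],degrees=True).as_matrix();t=r.get_state()['tcp_pos']
print((np.array([.5548,.0765,.21])-t)@T)
```

```text
[0.51433931 0.04139201 0.04      ] [ 0.49157594 -0.03679486  0.116     ] [0.55391457 0.07592281 0.08      ]
81.43314672313319 -106.23241426915773
52.52216493153648 41.105832692735504
knob scene [ 0.49841933 -0.03460322  0.10337349] [ 0.47815693 -0.05151841  0.08507579] [ 0.50712109 -0.0236017   0.11699958]
post scene [0.55897162 0.07734591 0.06725594] [0.54514204 0.06867252 0.050048  ] [0.56469887 0.08394952 0.08033906]
[[302.11595096 178.78280628]
 [347.31718674 219.37762785]]
[0.53794269 0.00190274 0.51887264]
```

Emit:
apply_moves(
  deltas=[
    {"tx": 0.036,"tz": 0.035},
    {"tx": 0.072,"tz": 0.07},
    {"tx": 0.108,"tz": 0.104},
    {"tx": 0.144,"tz": 0.139},
    {"tx": 0.18,"tz": 0.174},
  ],
)

```text
invalid input at $.deltas[0]: expected keys tx, ty, tz, turn, gripper
```

Emit:
apply_moves(
  deltas=[
    {"tx": 0.036,"tz": 0.035},
    {"tx": 0.072,"tz": 0.07},
    {"tx": 0.108,"tz": 0.104},
    {"tx": 0.144,"tz": 0.139},
    {"tx": 0.18,"tz": 0.174},
  ],
)

```text
invalid input at $.deltas[0]: expected keys tx, ty, tz, turn, gripper
```

Emit:
apply_moves(
  deltas=[
    {"tx": 0.036,"tz": 0.035,"turn": -0.1},
    {"tx": 0.072,"tz": 0.07,"turn": -0.2},
    {"tx": 0.108,"tz": 0.104,"turn": -0.31},
    {"tx": 0.144,"tz": 0.139,"turn": -0.31},
    {"tx": 0.178,"tz": 0.171,"turn": -0.31},
  ],
)

```text
invalid input at $.deltas[0]: expected keys tx, ty, tz, turn, gripper
```

```bash
cat > st.py <<'E'
from h import *
import sys
def rel(tx,ty,tz):
    s=r.get_state();T=R.from_euler('xyz',s['eef_rot'],degrees=True).as_matrix()
    return (np.array([tx,ty,tz])-s['tcp_pos'])@T
if __name__=='__main__':
    s=r.get_state()
    for k in('time_s','tcp_pos','eef_rot','contact_force','gripper_width','joints'):print(k,np.round(s[k],4))
    if len(sys.argv)>3:print('rel',np.round(rel(*map(float,sys.argv[1:4])),4))
E
python3 st.py .554 .076 .066
```

```text
time_s 0.1
tcp_pos [ 0.2743 -0.6163  0.2112]
eef_rot [-8.99149e+01  8.20000e-03  2.39900e+01]
contact_force [-0.2383  0.435  -0.0298]
gripper_width 0.0874
joints [-4.94977e+01  2.05885e+01  6.39600e-01 -1.74000e-02 -7.01350e+01
 -1.65064e+01]
rel [0.537  0.1459 0.5185]
```

Emit:
apply_moves(
  deltas=[
    {"tx": 0.036,"ty": 0,"tz": 0.035,"turn": 0,"gripper": 0.06},
    {"tx": 0.072,"ty": 0,"tz": 0.07,"turn": 0,"gripper": 0.06},
    {"tx": 0.108,"ty": 0,"tz": 0.104,"turn": 0,"gripper": 0.06},
    {"tx": 0.144,"ty": 0,"tz": 0.139,"turn": 0,"gripper": 0.06},
    {"tx": 0.18,"ty": 0,"tz": 0.174,"turn": 0,"gripper": 0.06},
  ],
)

```text
time_s: 0.6
tcp_pos: [0.3681, -0.383, 0.2117]
eef_rot: [-90.0, 0.0, 24.0]
contact_force: [1.8, -0.3, -0.1]
gripper_width: 0.0608
```

Emit:
apply_moves(
  deltas=[
    {"tx": 0.036,"ty": 0,"tz": 0.035,"turn": 0,"gripper": 0.06},
    {"tx": 0.072,"ty": 0,"tz": 0.07,"turn": 0,"gripper": 0.06},
    {"tx": 0.108,"ty": 0,"tz": 0.104,"turn": 0,"gripper": 0.06},
    {"tx": 0.144,"ty": 0,"tz": 0.139,"turn": 0,"gripper": 0.06},
    {"tx": 0.18,"ty": 0,"tz": 0.174,"turn": 0,"gripper": 0.06},
  ],
)

```text
time_s: 1.1
tcp_pos: [0.4617, -0.1511, 0.2121]
eef_rot: [-90.0, -0.0, 24.0]
contact_force: [0.2, -1.1, 0.6]
gripper_width: 0.0596
```

Emit:
apply_moves(
  deltas=[
    {"tx": 0.036,"ty": 0,"tz": 0.035,"turn": -0.1,"gripper": 0.06},
    {"tx": 0.072,"ty": 0,"tz": 0.07,"turn": -0.2,"gripper": 0.06},
    {"tx": 0.108,"ty": 0,"tz": 0.104,"turn": -0.31,"gripper": 0.06},
    {"tx": 0.144,"ty": 0,"tz": 0.139,"turn": -0.31,"gripper": 0.06},
    {"tx": 0.177,"ty": 0,"tz": 0.171,"turn": -0.31,"gripper": 0.06},
  ],
)

```text
time_s: 1.6
tcp_pos: [0.5539, 0.0774, 0.2119]
eef_rot: [-90.0, 0.0, 41.8]
contact_force: [1.6, -0.4, -0.0]
gripper_width: 0.0599
```

```bash
python3 st.py .554 .076 .066
```

```text
time_s 1.6
tcp_pos [0.5539 0.0774 0.2119]
eef_rot [-8.99927e+01  5.70000e-03  4.18048e+01]
contact_force [ 1.6161 -0.4251 -0.0116]
gripper_width 0.0599
joints [ 2.80068e+01  9.70340e+00 -1.41282e+01 -6.30000e-03 -6.61757e+01
 -7.61995e+01]
rel [-0.0009  0.1459 -0.0011]
```

Emit:
apply_moves(
  deltas=[
    {"tx": 0,"ty": 0.045,"tz": -0.001,"turn": 0,"gripper": 0.06},
    {"tx": 0,"ty": 0.09,"tz": -0.001,"turn": 0,"gripper": 0.06},
    {"tx": 0,"ty": 0.12,"tz": -0.001,"turn": 0,"gripper": 0.06},
    {"tx": 0,"ty": 0.144,"tz": -0.001,"turn": 0,"gripper": 0.06},
    {"tx": 0,"ty": 0.144,"tz": -0.001,"turn": 0,"gripper": 0.06},
  ],
)

```text
time_s: 2.1
tcp_pos: [0.5517, 0.0734, 0.0645]
eef_rot: [-89.9, 0.4, 41.7]
contact_force: [-0.5, 0.1, 0.7]
gripper_width: 0.06
```

```bash
python3 st.py
python3 - <<'E'
from h import *
for n,(a,b,c,d) in {'scene':(140,300,220,430),'top':(230,410,225,425)}.items():
    p,dd=capture(n); cv2.imwrite(f"pics/{n}1.png",cv2.resize(p[a:b,c:d,::-1],None,fx=3.3,fy=3.3,interpolation=cv2.INTER_CUBIC))
E
```

```text
time_s 2.1
tcp_pos [0.5517 0.0734 0.0645]
eef_rot [-89.8605   0.3837  41.7259]
contact_force [-0.4556  0.0632  0.6567]
gripper_width 0.06
joints [ 2.77019e+01  1.78698e+01 -2.48058e+01 -5.72000e-02 -4.77305e+01
 -7.59379e+01]
```

View pics/scene1.png

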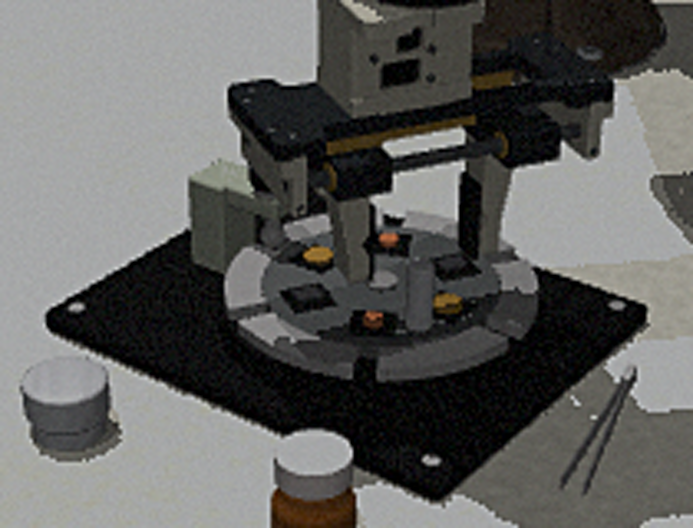

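View pics/top1.png

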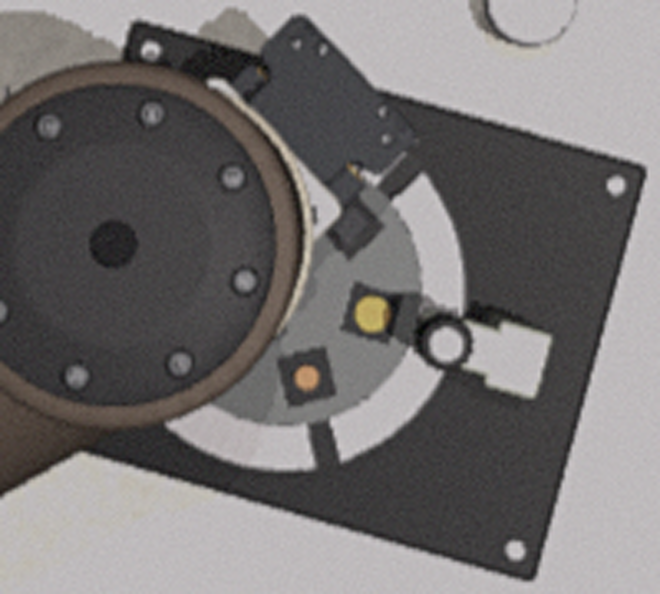

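```bash
python3 st.py .554 .076 .066
python3 - <<'E'
from h import *
s=r.get_state();T=R.from_euler('xyz',s['eef_rot'],degrees=True).as_matrix();t=s['tcp_pos']
P=np.array([t+T@[0,.017,.03],t+T@[0,.017,-.03],[.554,.076,.08],[.554,.076,.041],t+[0,0,.016]])
print((proj('scene',P)-[220,140])*3.3)
E
```

```text
time_s 2.2
tcp_pos [0.5544 0.0742 0.0683]
eef_rot [-9.00033e+01  5.87000e-02  4.17724e+01]
contact_force [ 0.3913  0.5692 -0.5734]
gripper_width 0.0599
joints [ 2.76928e+01  1.76355e+01 -2.45569e+01  2.35000e-02 -4.78637e+01
 -7.59362e+01]
rel [0.0009 0.0023 0.0016]
[[462.79400114 294.71890824]
 [366.47881595 315.64503141]
 [419.69939294 261.12801246]
 [417.8276148  320.75350483]
 [416.65434128 254.26672702]]
```

Run:
```python
from h import *
p,d=capture('scene');np.savez('s2.npz',p=p,d=d)
cv2.imwrite("pics/scene2.png",cv2.resize(p[180:250,280:390,::-1],None,fx=7,fy=7,interpolation=cv2.INTER_CUBIC))
C=cloud('scene',d)
for v in range(192,242,4):
    print(v,[(u,*np.round(C[v,u]*1000).astype(int)) for u in (324,328,332,346,348,362,365,368)])
```

```text
192 [(324, np.int64(624), np.int64(55), np.int64(166)), (328, np.int64(619), np.int64(60), np.int64(164)), (332, np.int64(614), np.int64(65), np.int64(163)), (346, np.int64(290), np.int64(-4), np.int64(-3)), (348, np.int64(290), np.int64(1), np.int64(-2)), (362, np.int64(530), np.int64(95), np.int64(127)), (365, np.int64(536), np.int64(103), np.int64(132)), (368, np.int64(538), np.int64(109), np.int64(133))]
196 [(324, np.int64(625), np.int64(55), np.int64(159)), (328, np.int64(620), np.int64(60), np.int64(157)), (332, np.int64(616), np.int64(66), np.int64(156)), (346, np.int64(315), np.int64(4), np.int64(0)), (348, np.int64(315), np.int64(8), np.int64(0)), (362, np.int64(534), np.int64(97), np.int64(121)), (365, np.int64(541), np.int64(104), np.int64(126)), (368, np.int64(537), np.int64(109), np.int64(125))]
200 [(324, np.int64(596), np.int64(45), np.int64(135)), (328, np.int64(592), np.int64(51), np.int64(134)), (332, np.int64(582), np.int64(55), np.int64(130)), (346, np.int64(330), np.int64(8), np.int64(-2)), (348, np.int64(333), np.int64(14), np.int64(0)), (362, np.int64(536), np
[... 3513 characters left out ...]
nt64(562), np.int64(50), np.int64(43)), (346, np.int64(560), np.int64(77), np.int64(47)), (348, np.int64(558), np.int64(80), np.int64(47)), (362, np.int64(535), np.int64(101), np.int64(38)), (365, np.int64(537), np.int64(107), np.int64(40)), (368, np.int64(532), np.int64(112), np.int64(38))]
240 [(324, np.int64(572), np.int64(37), np.int64(38)), (328, np.int64(572), np.int64(45), np.int64(39)), (332, np.int64(571), np.int64(53), np.int64(40)), (346, np.int64(563), np.int64(77), np.int64(40)), (348, np.int64(559), np.int64(80), np.int64(38)), (362, np.int64(552), np.int64(105), np.int64(40)), (365, np.int64(549), np.int64(110), np.int64(39)), (368, np.int64(547), np.int64(116), np.int64(39))]
```

View pics/scene2.png

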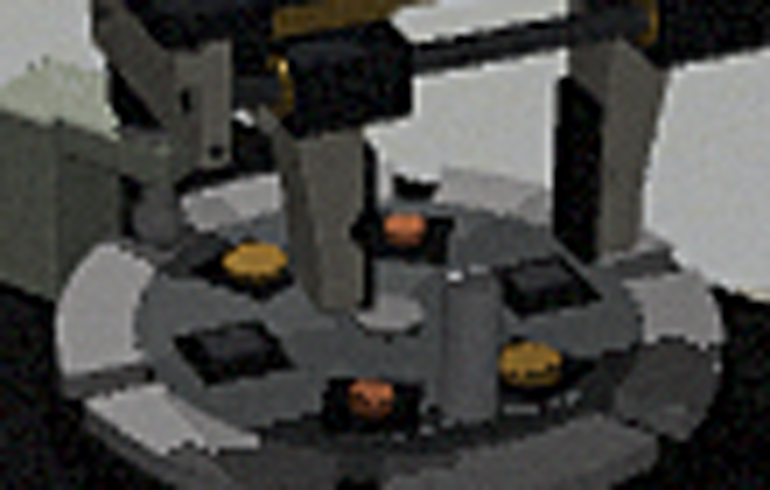

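```bash
python3 st.py
python3 - <<'E'
from h import *
d=np.load('scene0.npz')['d'];C=cloud('scene',d)
m=(np.hypot(C[...,0]-.274,C[...,1]+.617)<.1)&(C[...,2]>.1)
m[:, 160:]=False
v,u=np.where(m);c=C[m];i=np.argsort(c[:,2])[:25]
print(np.c_[u[i],v[i],np.round(c[i],3)])
print(proj('scene',[[.274,-.617,.195]]))
d=np.load('s2.npz')['d'];C=cloud('scene',d)
m=(np.hypot(C[...,0]-.554,C[...,1]-.076)<.12)&(C[...,2]>.15);c=C[m];print(c.mean(0),c.max(0))
p,d=capture('top');C=cloud('top',d);m=(np.hypot(C[...,0]-.59,C[...,1]-.036)<.03)&(C[...,2]>.1);c=C[m];print('body top view',np.percentile(c[:,2],[0,10,50,90,100]))
E
```

```text
time_s 2.25
tcp_pos [0.5552 0.0746 0.0692]
eef_rot [-9.00371e+01 -5.72000e-02  4.17762e+01]
contact_force [-0.6856  0.1283  0.5767]
gripper_width 0.06
joints [ 2.76917e+01  1.75728e+01 -2.45068e+01  2.97000e-02 -4.78559e+01
 -7.59355e+01]
[[136.     71.      0.256  -0.567   0.224]
 [ 95.     72.      0.298  -0.657   0.224]
 [ 92.     72.      0.301  -0.663   0.224]
 [ 96.     71.      0.291  -0.659   0.225]
 [ 94.     72.      0.303  -0.655   0.225]
 [ 90.     72.      0.306  -0.665   0.225]
 [132.     71.      0.265  -0.571   0.226]
 [ 91.     72.      0.307  -0.661   0.226]
 [ 97.     70.      0.287  -0.659   0.226]
 [133.     71.      0.268  -0.566   0.227]
 [ 96.     70.      0.292  -0.658   0.227]
 [135.     70.      0.261  -0.566   0.228]
 [ 89.     71.      0.306  -0.667   0.228]
 [ 95.     71.      0.302  -0.653   0.228]
 [ 97.     69.      0.285  -0.661   0.228]
 [132.     70.      0.265  -0.571   0.228]
 [ 94.     71.      0.304  -0.654   0.228]
 [ 93.     71.      0.305  -0.656   0.228]
 [134.     70.      0.264  -0.566   0.228]
 [133.     70.      0.265  -0.568   0.228]
 [ 92.     71.      0.306  -0.658   0.229]
 [139.     68.      0.245  -0.564   0.229]
 [138.     69.      0.254  -0.561   0.229]
 [ 91.     71.      0.308  -0.659   0.229]
 [137.     70.      0.264  -0.557   0.229]]
[[116.84723328  82.68339785]]
[0.58221691 0.08864375 0.31467895] [0.64802572 0.19525102 0.45946427]
body top view [0.17048629 0.19297606 0.52520619 1.00897211 1.00897211]
```

The scene depth puts the visible fingertips at z≈0.081. The readout (TCP z 0.069, tips 17 mm ahead) implies 0.052. I'll test this with a gentle 3 N close, raised 5 mm, before trusting either value.

Emit:
apply_moves(
  deltas=[
    {"tx": 0,"ty": -0.005,"tz": 0,"turn": 0,"gripper": 0.012},
    {"tx": 0,"ty": -0.005,"tz": 0,"turn": 0,"gripper": 0.012},
    {"tx": 0,"ty": -0.005,"tz": 0,"turn": 0,"gripper": 0.012},
    {"tx": 0,"ty": -0.005,"tz": 0,"turn": 0,"gripper": 0.012},
    {"tx": 0,"ty": -0.005,"tz": 0,"turn": 0,"gripper": 0.012},
  ],
  newtons=3,
)

```text
time_s: 2.8
tcp_pos: [0.5543, 0.0743, 0.0732]
eef_rot: [-90.0, -0.0, 41.8]
contact_force: [0.1, 0.4, -0.2]
gripper_width: 0.0254
```

Emit:
apply_moves(
  deltas=[
    {"tx": 0,"ty": 0,"tz": 0,"turn": 0,"gripper": 0.012},
    {"tx": 0,"ty": 0,"tz": 0,"turn": 0,"gripper": 0.012},
    {"tx": 0,"ty": 0,"tz": 0,"turn": 0,"gripper": 0.012},
  ],
)

```text
time_s: 3.1
tcp_pos: [0.5543, 0.0744, 0.073]
eef_rot: [-90.0, 0.0, 41.8]
contact_force: [-0.1, -0.5, -0.3]
gripper_width: 0.0125
```

```bash
python3 st.py .554 .076 .066;python3 - <<'E'
from h import *
p,d=capture('scene');np.savez('s3.npz',p=p,d=d)
cv2.imwrite("pics/scene3.png",cv2.resize(p[180:250,280:390,::-1],None,fx=7,fy=7,interpolation=cv2.INTER_CUBIC))
E
```

```text
time_s 3.1
tcp_pos [0.5543 0.0744 0.073 ]
eef_rot [-8.99981e+01  8.40000e-03  4.17601e+01]
contact_force [-0.0523 -0.499  -0.3027]
gripper_width 0.0125
joints [ 2.76969e+01  1.72807e+01 -2.43069e+01  2.00000e-04 -4.84211e+01
 -7.59369e+01]
rel [0.0008 0.007  0.0014]
```

View pics/scene3.png

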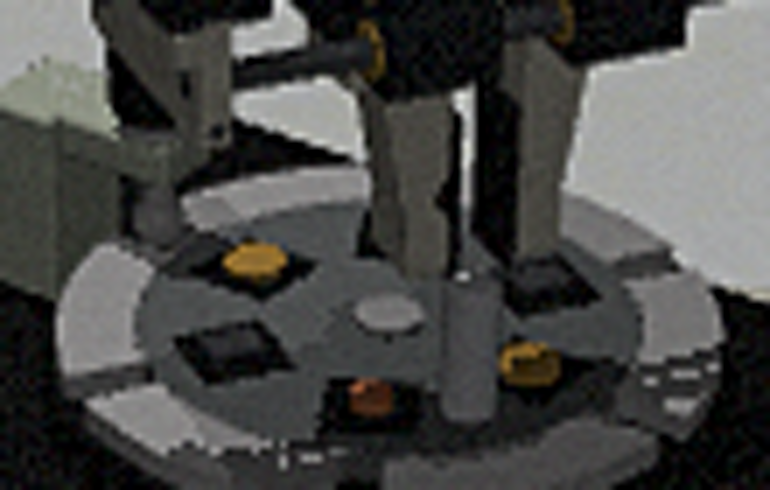

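A close to 12.5 mm meets nothing, so the camera is right: the real tips are about 29 mm higher than the readout suggests (tip z ≈ TCP z + 0.012). In the picture the finger gap at u≈467/7 lines up with the post at 470/7. I'll reopen and go lower in steps.

Emit:
apply_moves(
  deltas=[
    {"tx": 0.001,"ty": 0,"tz": 0.001,"turn": 0,"gripper": 0.045},
    {"tx": 0.001,"ty": 0,"tz": 0.001,"turn": 0,"gripper": 0.045},
    {"tx": 0.001,"ty": 0,"tz": 0.001,"turn": 0,"gripper": 0.045},
    {"tx": 0.001,"ty": 0,"tz": 0.001,"turn": 0,"gripper": 0.045},
    {"tx": 0.001,"ty": 0.004,"tz": 0.001,"turn": 0,"gripper": 0.045},
  ],
)

```text
time_s: 3.65
tcp_pos: [0.5548, 0.0759, 0.0694]
eef_rot: [-90.0, -0.1, 41.8]
contact_force: [-0.4, -0.2, 0.7]
gripper_width: 0.0435
```

Emit:
apply_moves(
  deltas=[
    {"tx": 0,"ty": 0.003,"tz": 0,"turn": 0,"gripper": 0.045},
    {"tx": 0,"ty": 0.006,"tz": 0,"turn": 0,"gripper": 0.045},
    {"tx": 0,"ty": 0.009,"tz": 0,"turn": 0,"gripper": 0.045},
    {"tx": 0,"ty": 0.012,"tz": 0,"turn": 0,"gripper": 0.045},
    {"tx": 0,"ty": 0.014,"tz": 0,"turn": 0,"gripper": 0.045},
  ],
)

```text
time_s: 4.15
tcp_pos: [0.5543, 0.0757, 0.0547]
eef_rot: [-90.0, 0.0, 41.8]
contact_force: [0.4, -0.7, -0.3]
gripper_width: 0.0449
```

```bash
python3 st.py .554 .076 .066;python3 - <<'E'
from h import *
p,d=capture('scene')
cv2.imwrite("pics/scene4.png",cv2.resize(p[180:250,280:390,::-1],None,fx=7,fy=7,interpolation=cv2.INTER_CUBIC))
C=cloud('scene',d)
m=(np.hypot(C[...,0]-.554,C[...,1]-.076)<.06)&(C[...,2]>.085)&(C[...,2]<.11)
c=C[m];v,u=np.where(m);
for a in(u<347,u>=347):print(c[a].mean(0),c[a].min(0),c[a].max(0),a.sum())
E
```

```text
time_s 4.15
tcp_pos [0.5543 0.0757 0.0547]
eef_rot [-8.99945e+01  2.30000e-02  4.17577e+01]
contact_force [ 0.4385 -0.7394 -0.274 ]
gripper_width 0.0449
joints [ 2.78238e+01  1.86062e+01 -2.53443e+01  2.00000e-04 -4.60732e+01
 -7.60663e+01]
rel [-0.     -0.0113  0.0005]
[0.58308188 0.05432379 0.09777534] [0.57213508 0.03509639 0.08500822] [0.59145684 0.06407027 0.10994231] 151
[0.5405652  0.1000911  0.09783965] [0.53072602 0.08515995 0.08509038] [0.54763482 0.1127425  0.10990522] 163
```

View pics/scene4.png

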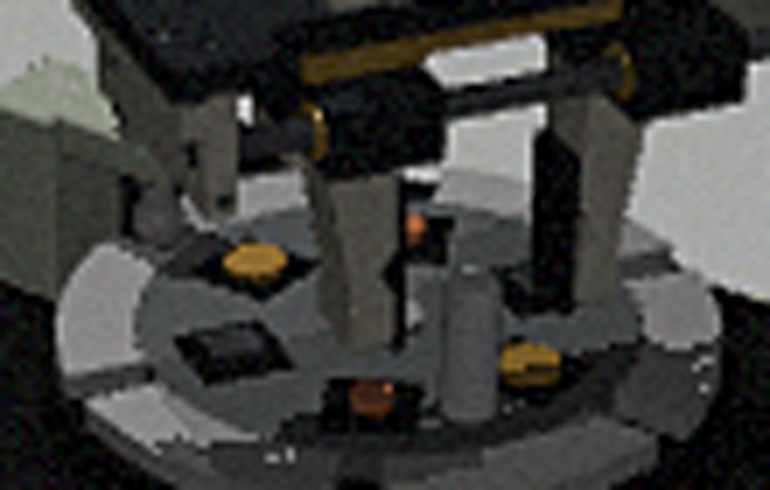

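Tips are now about 12 mm below the post top and straddle it. I'll go down another 14 mm and close.

Emit:
apply_moves(
  deltas=[
    {"tx": 0,"ty": 0.004,"tz": 0,"turn": 0,"gripper": 0.04},
    {"tx": 0,"ty": 0.008,"tz": 0,"turn": 0,"gripper": 0.03},
    {"tx": 0,"ty": 0.012,"tz": 0,"turn": 0,"gripper": 0.024},
    {"tx": 0,"ty": 0.014,"tz": 0,"turn": 0,"gripper": 0.01},
    {"tx": 0,"ty": 0.014,"tz": 0,"turn": 0,"gripper": 0.01},
  ],
  newtons=5,
)

```text
time_s: 4.7
tcp_pos: [0.554, 0.0757, 0.0405]
eef_rot: [-90.0, 0.0, 41.7]
contact_force: [0.1, 0.5, -5.8]
gripper_width: 0.0158
```

Emit:
apply_moves(
  deltas=[
    {"tx": 0,"ty": 0,"tz": 0,"turn": 0,"gripper": 0.01},
    {"tx": 0,"ty": 0,"tz": 0,"turn": 0,"gripper": 0.01},
    {"tx": 0,"ty": 0,"tz": 0,"turn": 0,"gripper": 0.01},
    {"tx": 0,"ty": 0,"tz": 0,"turn": 0,"gripper": 0.01},
  ],
)

```text
time_s: 5.1
tcp_pos: [0.5539, 0.0757, 0.0407]
eef_rot: [-90.0, 0.0, 41.7]
contact_force: [-0.6, 1.2, -8.3]
gripper_width: 0.0158
```

```bash
python3 st.py;python3 - <<'E'
from h import *
p,d=capture('scene')
cv2.imwrite("pics/scene5.png",cv2.resize(p[180:250,280:390,::-1],None,fx=7,fy=7,interpolation=cv2.INTER_CUBIC))
E
```

```text
time_s 5.1
tcp_pos [0.5539 0.0757 0.0407]
eef_rot [-8.99707e+01  4.51000e-02  4.17437e+01]
contact_force [-0.6018  1.1802 -8.3055]
gripper_width 0.0158
joints [ 2.78319e+01  1.96366e+01 -2.61222e+01 -2.52000e-02 -4.42920e+01
 -7.60701e+01]
```

View pics/scene5.png

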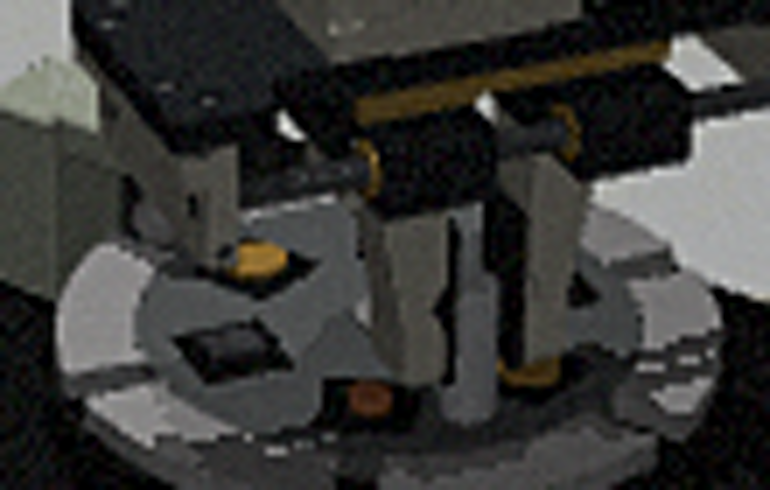

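Gripped on the post: opening 15.8 mm for a 16 mm post. Now the arc about (0.515, 0.041) with a 52 mm radius, 20° per call.

Emit:
apply_moves(
  deltas=[
    {"tx": 0,"ty": 0,"tz": 0,"turn": 0,"gripper": 0.005},
    {"tx": -0.0001,"ty": 0,"tz": 0.0036,"turn": -0.07,"gripper": 0.005},
    {"tx": -0.0005,"ty": 0,"tz": 0.0072,"turn": -0.14,"gripper": 0.005},
    {"tx": -0.0011,"ty": 0,"tz": 0.0108,"turn": -0.21,"gripper": 0.005},
    {"tx": -0.002,"ty": 0,"tz": 0.0143,"turn": -0.279,"gripper": 0.005},
  ],
  newtons=25,
)

```text
time_s: 5.65
tcp_pos: [0.5433, 0.0848, 0.0408]
eef_rot: [-90.0, 0.0, 57.9]
contact_force: [1.7, 0.7, -10.3]
gripper_width: 0.0153
```

```bash
python3 st.py
```

```text
time_s 5.65
tcp_pos [0.5433 0.0848 0.0408]
eef_rot [-8.99963e+01  2.82000e-02  5.78894e+01]
contact_force [  1.7432   0.711  -10.3012]
gripper_width 0.0153
joints [ 2.92971e+01  1.88826e+01 -2.73445e+01  1.49000e-02 -4.37995e+01
 -6.14185e+01]
```

Emit:
apply_moves(
  deltas=[
    {"tx": -0.0001,"ty": 0,"tz": 0.0036,"turn": -0.07,"gripper": 0.005},
    {"tx": -0.0005,"ty": 0,"tz": 0.0072,"turn": -0.14,"gripper": 0.005},
    {"tx": -0.0011,"ty": 0,"tz": 0.0108,"turn": -0.21,"gripper": 0.005},
    {"tx": -0.002,"ty": 0,"tz": 0.0143,"turn": -0.279,"gripper": 0.005},
    {"tx": -0.0031,"ty": 0,"tz": 0.0178,"turn": -0.349,"gripper": 0.005},
  ],
)

```text
time_s: 6.15
tcp_pos: [0.5266, 0.0917, 0.0408]
eef_rot: [-90.0, 0.0, 77.9]
contact_force: [3.1, -0.5, -11.2]
gripper_width: 0.0151
```

Emit:
apply_moves(
  deltas=[
    {"tx": -0.0001,"ty": 0,"tz": 0.0036,"turn": -0.07,"gripper": 0.005},
    {"tx": -0.0005,"ty": 0,"tz": 0.0072,"turn": -0.14,"gripper": 0.005},
    {"tx": -0.0011,"ty": 0,"tz": 0.0108,"turn": -0.21,"gripper": 0.005},
    {"tx": -0.002,"ty": 0,"tz": 0.0143,"turn": -0.279,"gripper": 0.005},
    {"tx": -0.0031,"ty": 0,"tz": 0.0178,"turn": -0.349,"gripper": 0.005},
  ],
)

```text
time_s: 6.65
tcp_pos: [0.5085, 0.0923, 0.0407]
eef_rot: [-90.0, 0.0, 97.9]
contact_force: [1.9, -1.7, -11.8]
gripper_width: 0.0153
```

```bash
python3 st.py
python3 - <<'E'
from h import *
for n,(a,b,c,d) in {'scene':(150,270,220,430),'top':(230,410,225,425)}.items():
    p,dd=capture(n); cv2.imwrite(f"pics/{n}6.png",cv2.resize(p[a:b,c:d,::-1],None,fx=3.3,fy=3.3,interpolation=cv2.INTER_CUBIC))
s=r.get_state();v=s['tcp_pos'][:2]-[.515,.0412];print(np.hypot(*v),np.degrees(np.arctan2(v[1],v[0])))
E
```

```text
time_s 6.65
tcp_pos [0.5085 0.0923 0.0407]
eef_rot [-8.99788e+01  2.60000e-02  9.78937e+01]
contact_force [  1.8663  -1.6731 -11.8337]
gripper_width 0.0153
joints [ 3.20882e+01  1.62410e+01 -3.15086e+01  2.24000e-02 -4.22804e+01
 -2.42111e+01]
0.05145989119590808 98.25095783891294
```

View pics/scene6.png

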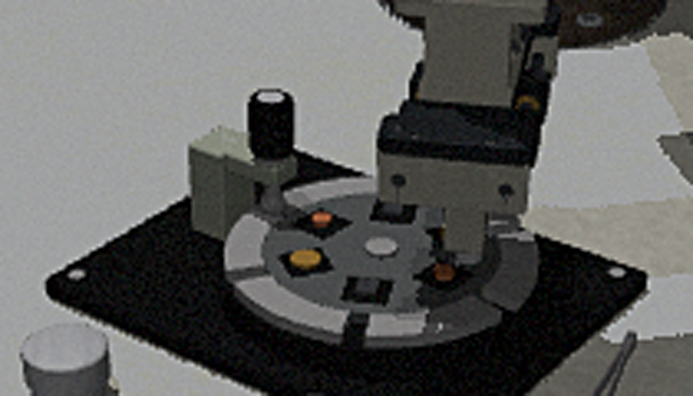

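View pics/top6.png

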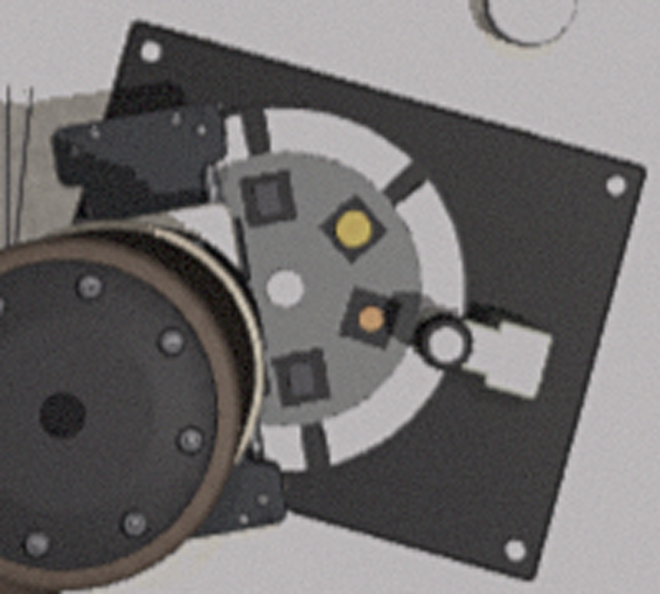

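The top slots are about 4° short of their original places ((257,130) against (246,133) in the crop). I'll turn the last 4° and measure the table angle from the rim.

Emit:
apply_moves(
  deltas=[
    {"tx": 0,"ty": 0,"tz": 0.0018,"turn": -0.035,"gripper": 0.005},
    {"tx": -0.0001,"ty": 0,"tz": 0.0035,"turn": -0.067,"gripper": 0.005},
    {"tx": -0.0001,"ty": 0,"tz": 0.0035,"turn": -0.067,"gripper": 0.005},
    {"tx": -0.0001,"ty": 0,"tz": 0.0035,"turn": -0.067,"gripper": 0.005},
  ],
)

```text
time_s: 7.15
tcp_pos: [0.505, 0.0917, 0.0408]
eef_rot: [-90.0, 0.0, 101.4]
contact_force: [2.7, -2.0, -13.4]
gripper_width: 0.0154
```

```bash
cat > ang.py <<'E'
from h import *
def prof(p,ax=(.5146,.0413)):
    th=np.arange(0,360,.25);g=p.astype(np.float32).mean(2);o=[]
    for rr in np.arange(.078,.092,.002):
        P=np.c_[ax[0]+rr*np.cos(np.radians(th)),ax[1]+rr*np.sin(np.radians(th)),np.full(th.size,.04)]
        q=proj('top',P).astype(np.float32);o.append(cv2.remap(g,q[:,0].copy(),q[:,1].copy(),cv2.INTER_LINEAR)[:,0])
    return th,np.mean(o,0)
def slots(p):
    th,f=prof(p);g=cv2.GaussianBlur(f[None],(0,0),3)[0];w=g<105 if False else g<0.72*np.median(g[(th>0)&(th<60)])
    out=[];
    for a0 in (10,70,130,190,250,310):
        pass
    lab,n=np.zeros(len(w),int),0
    idx=np.where(w)[0]
    for grp in np.split(idx,np.where(np.diff(idx)>1)[0]+1):
        if 12<len(grp)<80:
            wt=(np.median(g)-g[grp]).clip(0);out.append((round((th[grp]*wt).sum()/wt.sum(),2),len(grp)/4))
    return out
if __name__=='__main__':
    print('start',slots(np.load('top0.npz')['p']))
    p,d=capture('top');print('now',slots(p))
    import sys
    cv2.imwrite(f"pics/{sys.argv[1]}.png",cv2.resize(p[230:410,225:425,::-1],None,fx=3.3,fy=3.3,interpolation=cv2.INTER_CUBIC))
    s=r.get_state();v=s['tcp_pos'][:2]-[.515,.0412];print(s['contact_force'],np.hypot(*v),np.degrees(np.arctan2(v[1],v[0])))
E
python3 ang.py top7
```

```text
start [(np.float64(12.09), 9.0), (np.float64(71.67), 9.0), (np.float64(131.89), 9.0), (np.float64(192.36), 9.0), (np.float64(243.04), 4.5), (np.float64(257.88), 8.0), (np.float64(312.6), 9.5)]
now [(np.float64(57.0), 7.25), (np.float64(73.6), 6.5)]
[  1.52407942  -3.02746993 -13.74966308] 0.05151300913712891 101.16790328223189
```

View pics/top7.png

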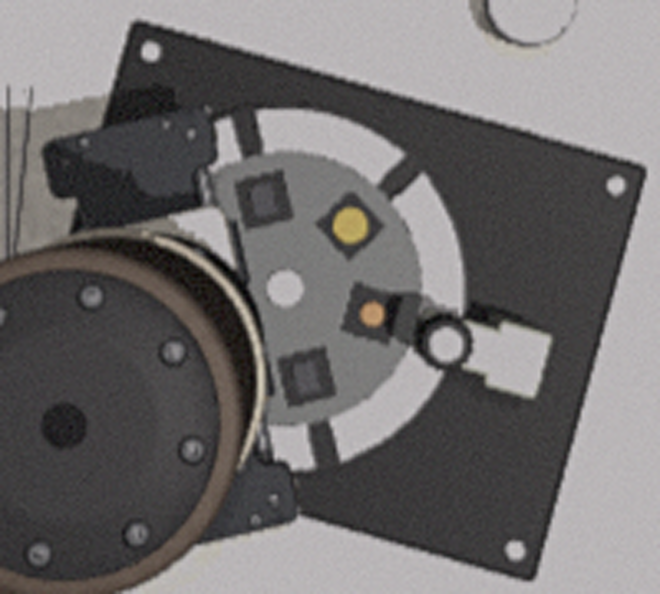

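The slots are back at their original pixels (246,133), (402,176) and (323,443), so the table is within about 1°. I'll release now so the nose can centre it.

Emit:
apply_moves(
  deltas=[
    {"tx": 0,"ty": 0,"tz": 0,"turn": 0,"gripper": 0.045},
    {"tx": 0,"ty": 0,"tz": 0,"turn": 0,"gripper": 0.045},
    {"tx": 0,"ty": 0,"tz": 0,"turn": 0,"gripper": 0.045},
    {"tx": 0,"ty": 0,"tz": 0,"turn": 0,"gripper": 0.045},
    {"tx": 0,"ty": -0.003,"tz": 0,"turn": 0,"gripper": 0.045},
  ],
)

```text
time_s: 7.7
tcp_pos: [0.5053, 0.0923, 0.0443]
eef_rot: [-90.0, -0.0, 101.6]
contact_force: [0.4, 0.3, 0.9]
gripper_width: 0.0442
```

Emit:
apply_moves(
  deltas=[
    {"tx": 0,"ty": -0.02,"tz": 0,"turn": 0,"gripper": 0.045},
    {"tx": 0,"ty": -0.05,"tz": 0,"turn": 0,"gripper": 0.06},
    {"tx": 0,"ty": -0.09,"tz": 0,"turn": 0,"gripper": 0.06},
    {"tx": 0,"ty": -0.12,"tz": 0,"turn": 0,"gripper": 0.06},
    {"tx": 0,"ty": -0.12,"tz": 0,"turn": 0,"gripper": 0.06},
  ],
)

```text
time_s: 8.2
tcp_pos: [0.5079, 0.0933, 0.1691]
eef_rot: [-90.5, -0.1, 101.6]
contact_force: [0.3, 0.4, 0.4]
gripper_width: 0.0595
```

```bash
python3 st.py; python3 ang.py top8;  python3 - <<'E'
from h import *
p,dd=capture('scene');np.savez('s8.npz',p=p,d=dd); cv2.imwrite("pics/scene8.png",cv2.resize(p[150:270,220:430,::-1],None,fx=3.3,fy=3.3,interpolation=cv2.INTER_CUBIC))
C0=cloud('scene',np.load('scene0.npz')['d']);C=cloud('scene',dd)
for c in(C0,C):
    m=(np.hypot(c[...,0]-.4915,c[...,1]+.0365)<.02)&(c[...,2]>.09);print(c[m][:,2].max(),np.where(m)[0].min(),np.sort(c[m][:,2])[-20:].mean())
E
```

```text
time_s 8.2
tcp_pos [0.5079 0.0933 0.1691]
eef_rot [-9.047450e+01 -9.760000e-02  1.016181e+02]
contact_force [0.2738 0.4248 0.362 ]
gripper_width 0.0595
joints [ 32.273    7.2318 -23.1199   0.0886 -59.1699 -20.7004]
start [(np.float64(12.09), 9.0), (np.float64(71.67), 9.0), (np.float64(131.89), 9.0), (np.float64(192.36), 9.0), (np.float64(243.04), 4.5), (np.float64(257.88), 8.0), (np.float64(312.6), 9.5)]
now [(np.float64(11.87), 5.5), (np.float64(51.21), 15.25), (np.float64(73.13), 3.5), (np.float64(153.5), 14.25), (np.float64(192.38), 5.0)]
[ 0.18775473  0.23552768 -0.26717136] 0.052374204034310014 99.3229308112022
0.11699958417020179 177 0.11593606970892309
0.11724307306444282 177 0.1161727576073958
```

View pics/top8.png

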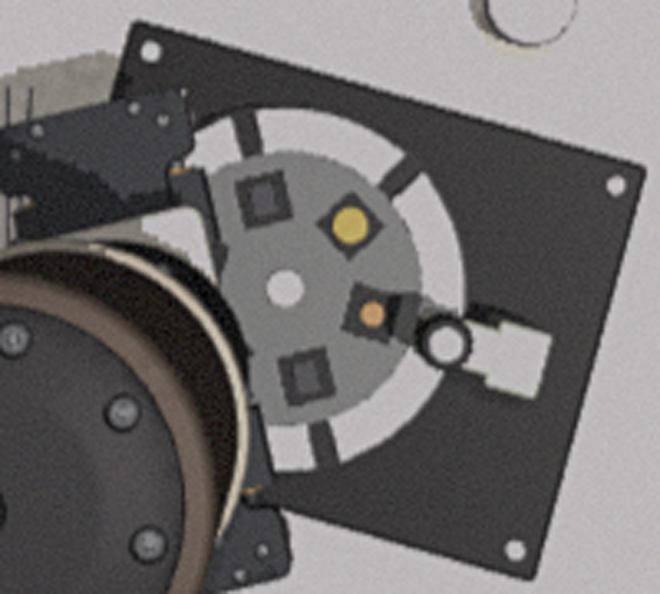

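View pics/scene8.png

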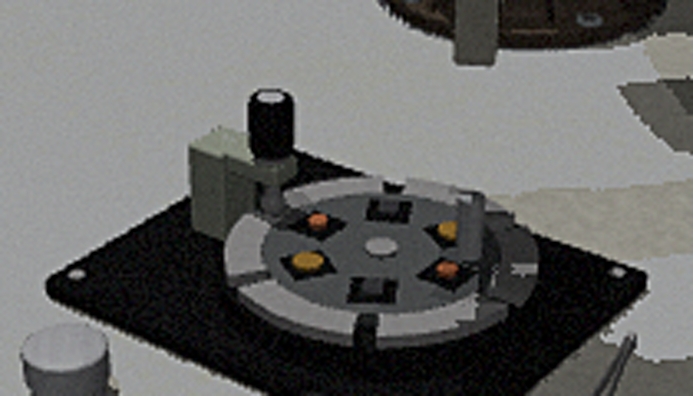

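The table is seated at the next station: slots at 11.9° and 192.4° against 12.1° and 192.4° at the start, and the knob top is at the same height (0.116 both times). Next, the knob.

```bash
python3 st.py .4917 -.0365 .18
python3 - <<'E'
from h import *
C=cloud('top',np.load('top0.npz')['d']);m=(np.hypot(C[...,0]-.4915,C[...,1]+.0365)<.02)&(C[...,2]>.112);c=C[m];print(c.mean(0),(c.min(0)+c.max(0))/2)
E
```

```text
time_s 8.3
tcp_pos [0.5055 0.0924 0.165 ]
eef_rot [-9.011890e+01 -5.560000e-02  1.015656e+02]
contact_force [-0.3476 -0.3076 -0.367 ]
gripper_width 0.0599
joints [ 3.22685e+01  7.43980e+00 -2.34165e+01 -1.16000e-02 -5.90128e+01
 -2.06970e+01]
rel [-0.1235 -0.0152  0.0393]
[ 0.49144416 -0.03616561  0.11655275] [ 0.4917433  -0.03567717  0.11620957]
```

Emit:
apply_moves(
  deltas=[
    {"tx": -0.035,"ty": -0.005,"tz": 0.011,"turn": 0,"gripper": 0.06},
    {"tx": -0.07,"ty": -0.01,"tz": 0.022,"turn": 0,"gripper": 0.06},
    {"tx": -0.105,"ty": -0.01,"tz": 0.033,"turn": 0,"gripper": 0.06},
    {"tx": -0.123,"ty": 0,"tz": 0.039,"turn": 0,"gripper": 0.06},
    {"tx": -0.123,"ty": 0,"tz": 0.039,"turn": 0,"gripper": 0.06},
  ],
)

```text
time_s: 8.8
tcp_pos: [0.4896, -0.0383, 0.1619]
eef_rot: [-89.8, -0.0, 101.4]
contact_force: [0.0, 0.6, -1.1]
gripper_width: 0.0601
```

Emit:
apply_moves(
  deltas=[
    {"tx": 0,"ty": 0.02,"tz": 0,"turn": 0,"gripper": 0.06},
    {"tx": 0,"ty": 0.04,"tz": 0,"turn": 0,"gripper": 0.06},
    {"tx": 0,"ty": 0.05,"tz": 0,"turn": 0,"gripper": 0.06},
    {"tx": 0,"ty": 0.05,"tz": 0,"turn": 0,"gripper": 0.06},
  ],
)

```text
time_s: 9.2
tcp_pos: [0.4905, -0.0361, 0.1124]
eef_rot: [-89.8, 0.0, 101.6]
contact_force: [0.0, -0.1, 0.5]
gripper_width: 0.0599
```

```bash
python3 st.py .4917 -.0364 .073;  python3 - <<'E'
from h import *
p,dd=capture('scene'); cv2.imwrite("pics/scene9.png",cv2.resize(p[110:230,220:430,::-1],None,fx=3.5,fy=3.5,interpolation=cv2.INTER_CUBIC))
C=cloud('scene',dd)
for v in range(160,200,3):print(v,[(u,*np.round(C[v,u]*1000).astype(int).tolist()) for u in(286,289,292,302,312,316,320)])
E
```

```text
time_s 9.2
tcp_pos [ 0.4905 -0.0361  0.1124]
eef_rot [-8.977770e+01  1.530000e-02  1.015875e+02]
contact_force [ 0.0417 -0.0832  0.4623]
gripper_width 0.0599
joints [ 1.87307e+01  8.75240e+00 -2.97253e+01 -1.59000e-02 -5.17448e+01
 -7.13340e+00]
rel [-0.0005  0.0394 -0.0013]
160 [(286, 579, -31, 192), (289, 580, -25, 194), (292, 577, -21, 193), (302, 574, -3, 194), (312, 570, 14, 195), (316, 147, -130, 2), (320, 139, -121, 0)]
163 [(286, 184, -200, -2), (289, 179, -194, -3), (292, 543, -35, 171), (302, 538, -18, 171), (312, 167, -134, 1), (316, 162, -124, 0), (320, 159, -114, 0)]
166 [(286, 200, -193, -2), (289, 198, -186, -2), (292, 543, -35, 165), (302, 540, -17, 166), (312, 179, -129, -2), (316, 178, -119, -1), (320, 171, -110, -2)]
169 [(286, 220, -185, -1), (289, 214, -180, -3), (292, 541, -36, 158), (302, 537, -18, 159), (312, 200, -122, 0), (316, 197, -112, 0), (320, 190, -104, -2)]
172 [(286, 237, -178, -1), (289, 235, -171, -1), (292, 540, -37, 152), (302, 537, -18, 153), (312, 216, -116, -1), (316, 211, -107, -2), (320, 211, -96, 0)]
175 [(286, 253, -172, -1), (289, 249, -1
[... 645 characters left out ...]
32, 0), (302, 503, -32, 105), (312, 293, -88, -3), (316, 290, -79, -3), (320, 288, -69, -2)]
190 [(286, 470, -80, 74), (289, 470, -73, 76), (292, 468, -68, 75), (302, 505, -31, 99), (312, 310, -82, -1), (316, 305, -73, -2), (320, 302, -64, -2)]
193 [(286, 485, -74, 76), (289, 482, -69, 75), (292, 481, -62, 76), (302, 502, -32, 91), (312, 326, -76, -1), (316, 322, -67, -1), (320, 320, -58, -1)]
196 [(286, 493, -71, 73), (289, 493, -64, 74), (292, 493, -58, 76), (302, 506, -31, 86), (312, 364, -62, 12), (316, 337, -62, -1), (320, 334, -54, -1)]
199 [(286, 499, -69, 70), (289, 495, -63, 69), (292, 498, -56, 72), (302, 501, -33, 77), (312, 379, -57, 13), (316, 375, -49, 12), (320, 375, -39, 14)]
```

View pics/scene9.png

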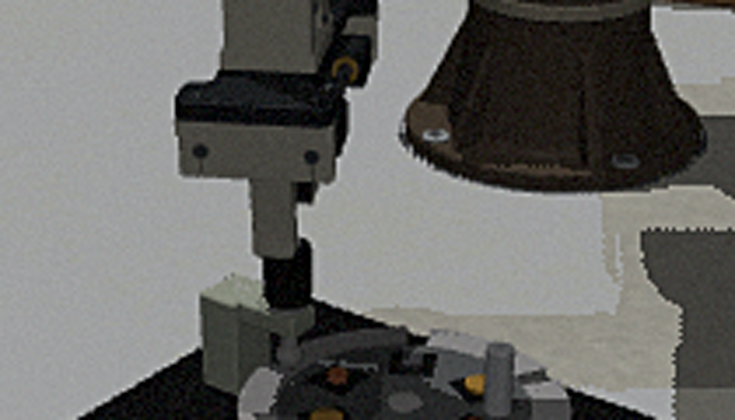

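The front finger tip reads z≈0.128 at TCP z 0.112, so the +13 to 15 mm offset is confirmed, and the lateral alignment fits. I'll go down 40 mm around the knob.

Emit:
apply_moves(
  deltas=[
    {"tx": 0,"ty": 0.01,"tz": -0.001,"turn": 0,"gripper": 0.06},
    {"tx": 0,"ty": 0.02,"tz": -0.001,"turn": 0,"gripper": 0.06},
    {"tx": 0,"ty": 0.03,"tz": -0.001,"turn": 0,"gripper": 0.06},
    {"tx": 0,"ty": 0.037,"tz": -0.001,"turn": 0,"gripper": 0.06},
    {"tx": 0,"ty": 0.04,"tz": -0.001,"turn": 0,"gripper": 0.045},
  ],
)

```text
time_s: 9.75
tcp_pos: [0.4921, -0.0361, 0.073]
eef_rot: [-89.9, 0.0, 101.6]
contact_force: [-0.5, 0.7, -0.1]
gripper_width: 0.056
```

Emit:
apply_moves(
  deltas=[
    {"tx": 0,"ty": 0,"tz": 0,"turn": 0,"gripper": 0.035},
    {"tx": 0,"ty": 0,"tz": 0,"turn": 0,"gripper": 0.035},
    {"tx": 0,"ty": 0,"tz": 0,"turn": 0,"gripper": 0.035},
  ],
  newtons=8,
)

```text
time_s: 10.05
tcp_pos: [0.493, -0.0359, 0.0744]
eef_rot: [-90.0, 0.0, 101.6]
contact_force: [-0.1, 0.1, 0.2]
gripper_width: 0.0365
```

```bash
python3 st.py .4917 -.0364 .073;  python3 - <<'E'
from h import *
p,dd=capture('scene'); cv2.imwrite("pics/scene10.png",cv2.resize(p[150:250,240:380,::-1],None,fx=5,fy=5,interpolation=cv2.INTER_CUBIC))
E
```

```text
time_s 10.05
tcp_pos [ 0.493  -0.0359  0.0744]
eef_rot [-9.003750e+01  1.200000e-03  1.015775e+02]
contact_force [-0.0958  0.0941  0.1969]
gripper_width 0.0365
joints [ 1.86703e+01  1.15958e+01 -3.22568e+01  8.10000e-03 -4.61103e+01
 -7.09840e+00]
rel [-0.0002  0.0014  0.0013]
```

View pics/scene10.png

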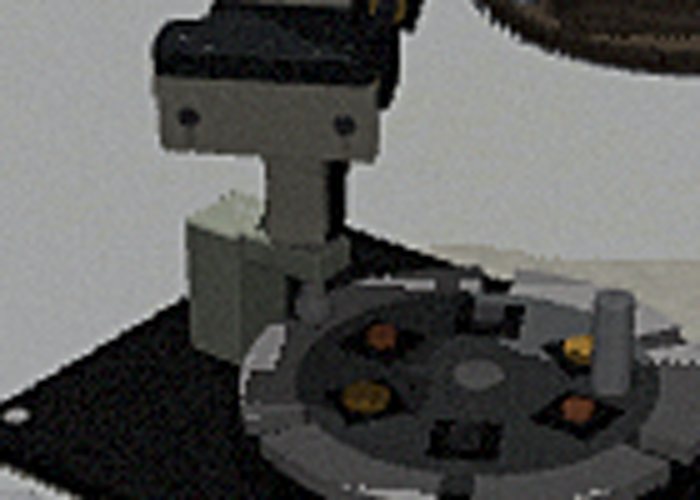

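The fingers are around the knob and their tips clear the tower arm. Closing.

Emit:
apply_moves(
  deltas=[
    {"tx": 0,"ty": 0,"tz": 0.001,"turn": 0,"gripper": 0.015},
    {"tx": 0,"ty": 0,"tz": 0.001,"turn": 0,"gripper": 0.015},
    {"tx": 0,"ty": 0,"tz": 0.001,"turn": 0,"gripper": 0.015},
    {"tx": 0,"ty": 0,"tz": 0.001,"turn": 0,"gripper": 0.015},
  ],
  newtons=10,
)

```text
time_s: 10.5
tcp_pos: [0.4909, -0.0364, 0.0742]
eef_rot: [-89.9, 0.0, 101.6]
contact_force: [-5.0, 0.7, 5.5]
gripper_width: 0.0256
```

Emit:
apply_moves(
  deltas=[
    {"tx": 0,"ty": 0,"tz": 0,"turn": 0,"gripper": 0.015},
    {"tx": 0,"ty": 0,"tz": 0,"turn": 0,"gripper": 0.015},
    {"tx": 0,"ty": 0,"tz": 0,"turn": 0,"gripper": 0.015},
  ],
  newtons=40,
)

```text
time_s: 10.8
tcp_pos: [0.4909, -0.0364, 0.0742]
eef_rot: [-89.9, 0.0, 101.6]
contact_force: [-4.5, -0.7, 6.1]
gripper_width: 0.0255
```

Emit:
apply_moves(
  deltas=[
    {"tx": 0,"ty": -0.003,"tz": 0,"turn": 0,"gripper": 0.015},
    {"tx": 0,"ty": -0.006,"tz": 0,"turn": 0,"gripper": 0.015},
    {"tx": 0,"ty": -0.009,"tz": 0,"turn": 0,"gripper": 0.015},
    {"tx": 0,"ty": -0.012,"tz": 0,"turn": 0,"gripper": 0.015},
    {"tx": 0,"ty": -0.012,"tz": 0,"turn": 0,"gripper": 0.015},
  ],
)

```text
time_s: 11.3
tcp_pos: [0.4908, -0.0363, 0.0859]
eef_rot: [-89.9, -0.0, 101.6]
contact_force: [-4.1, -1.0, -7.7]
gripper_width: 0.0251
```

Emit:
apply_moves(
  deltas=[
    {"tx": 0,"ty": -0.002,"tz": 0,"turn": 0,"gripper": 0.015},
    {"tx": 0,"ty": -0.004,"tz": 0,"turn": 0,"gripper": 0.015},
    {"tx": 0,"ty": -0.006,"tz": 0,"turn": 0,"gripper": 0.015},
    {"tx": 0,"ty": -0.006,"tz": 0,"turn": 0,"gripper": 0.015},
  ],
)

```text
time_s: 11.7
tcp_pos: [0.4909, -0.0363, 0.0919]
eef_rot: [-89.9, -0.0, 101.6]
contact_force: [-5.0, -0.9, -8.8]
gripper_width: 0.0256
```

Emit:
apply_moves(
  deltas=[
    {"tx": 0,"ty": -0.001,"tz": 0,"turn": 0,"gripper": 0.015},
    {"tx": 0,"ty": -0.002,"tz": 0,"turn": 0,"gripper": 0.015},
    {"tx": 0,"ty": -0.002,"tz": 0,"turn": 0,"gripper": 0.015},
  ],
)

```text
time_s: 12.0
tcp_pos: [0.4909, -0.0363, 0.0938]
eef_rot: [-89.9, -0.0, 101.6]
contact_force: [-4.8, -0.9, -8.0]
gripper_width: 0.025
```

Emit:
apply_moves(
  deltas=[
    {"tx": 0,"ty": -0.001,"tz": 0,"turn": 0,"gripper": 0.015},
    {"tx": 0,"ty": -0.001,"tz": 0,"turn": 0,"gripper": 0.015},
    {"tx": 0,"ty": -0.001,"tz": 0,"turn": 0,"gripper": 0.015},
  ],
)

```text
time_s: 12.3
tcp_pos: [0.4909, -0.0363, 0.0944]
eef_rot: [-89.9, -0.0, 101.6]
contact_force: [-4.4, -1.8, -16.4]
gripper_width: 0.0253
```

Force stepped from −8 to −16 N at 20.2 mm of lift, which looks like the top stop. I'll check for slip and check the table angle.

```bash
python3 st.py; python3 ang.py top11;  python3 - <<'E'
from h import *
p,dd=capture('scene'); cv2.imwrite("pics/scene11.png",cv2.resize(p[150:250,240:380,::-1],None,fx=5,fy=5,interpolation=cv2.INTER_CUBIC))
p,dd=capture('scene'); cv2.imwrite("pics/scene12.png",p[:,:,::-1])
E
```

```text
time_s 12.3
tcp_pos [ 0.4909 -0.0363  0.0944]
eef_rot [-8.990570e+01 -8.600000e-03  1.015551e+02]
contact_force [ -4.4107  -1.8025 -16.3523]
gripper_width 0.0253
joints [ 1.86860e+01  9.98200e+00 -3.10366e+01 -2.68000e-02 -4.90738e+01
 -7.11320e+00]
start [(np.float64(12.09), 9.0), (np.float64(71.67), 9.0), (np.float64(131.89), 9.0), (np.float64(192.36), 9.0), (np.float64(243.04), 4.5), (np.float64(257.88), 8.0), (np.float64(312.6), 9.5)]
now [(np.float64(12.16), 8.75), (np.float64(71.58), 9.0)]
[ -4.04153257  -2.33684118 -16.91519961] 0.08119687774901063 -107.28508954061732
```

View pics/scene11.png

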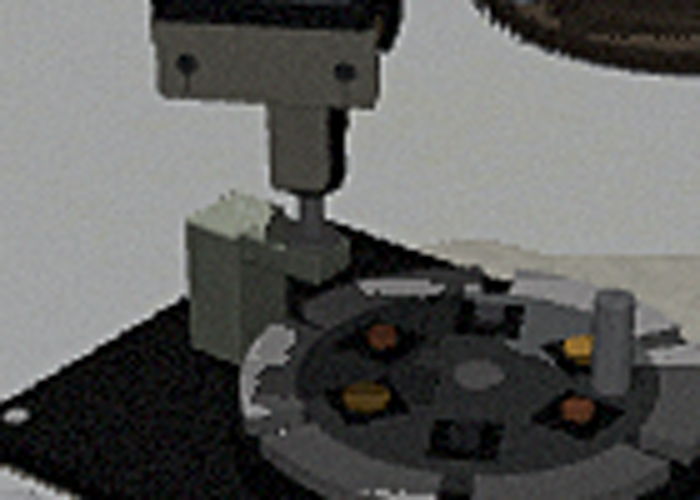

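View pics/scene12.png

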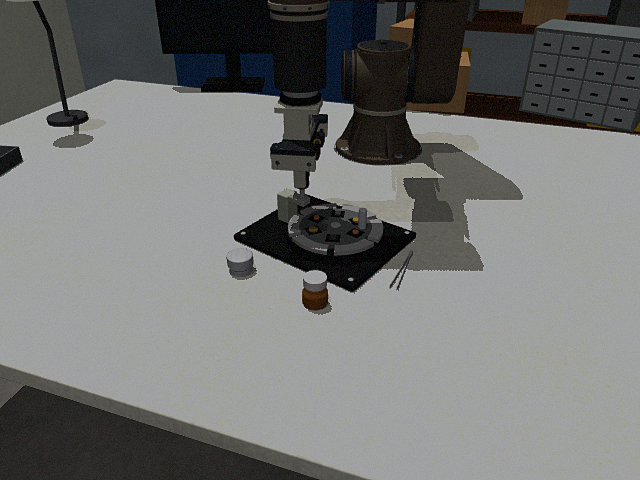

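View pics/top11.png

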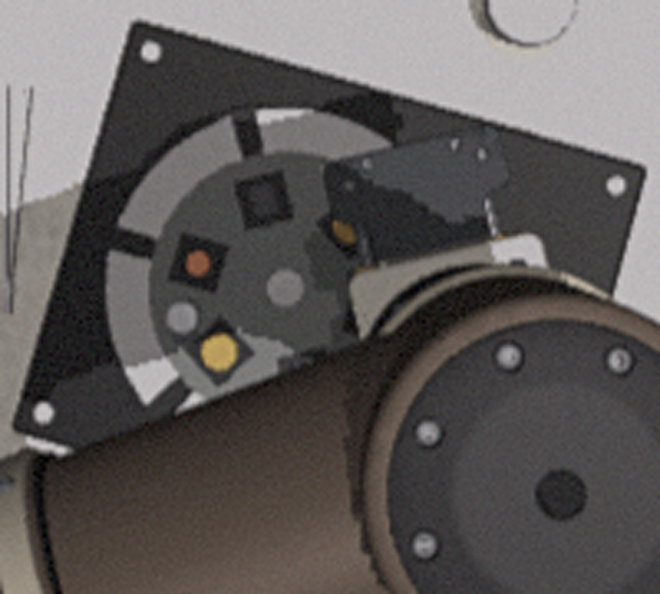

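The stem shows about 20 mm above the arm at (312,210), with the knob in the fingers. The slots are unchanged, with the post at (182,317), and the jar, lens and tweezers are where they started. One short hold to check for slip, then I'll hand in.

Emit:
apply_moves(
  deltas=[
    {"tx": 0,"ty": 0,"tz": 0,"turn": 0,"gripper": 0.015},
    {"tx": 0,"ty": 0,"tz": 0,"turn": 0,"gripper": 0.015},
    {"tx": 0,"ty": 0,"tz": 0,"turn": 0,"gripper": 0.015},
    {"tx": 0,"ty": 0,"tz": 0,"turn": 0,"gripper": 0.015},
    {"tx": 0,"ty": 0,"tz": 0,"turn": 0,"gripper": 0.015},
  ],
)

```text
time_s: 12.95
tcp_pos: [0.4909, -0.0363, 0.0945]
eef_rot: [-89.9, -0.0, 101.6]
contact_force: [-4.6, -1.8, -20.7]
gripper_width: 0.0251
```

```bash
python3 -c "
from plant import r
s=r.get_state();print(s['tcp_pos'],s['contact_force'])
if s['contact_force'][2]<-12: print(r.close_job())"
```

```text
[ 0.49090992 -0.03628687  0.09446896] [ -4.64980141  -1.76950138 -20.66784373]
the job is handed in; nothing more can be done
None
```

I turned the table 60° counter-clockwise by its post and let go. The plunger clicked into the next seat. I then pulled the knob up to its stop and handed the job in while still holding it there, at about 13 s of robot time.

**Last checks**
- **Table:** after I let go of the post, and again with the plunger up, the rim slots I could see were within 0.25° of the station.
- **Click-in:** the knob's top was back at its seated height (0.116 m) before I lifted it.
- **Plunger:** the lift was 20.2 mm. The downward force rose from about 8 to 16 N at the stop, then to 21 N by the last check. The grip was set to 40 N and the position was steady, with no sign of slipping.
- **Jar, tweezers and lens:** all looked unmoved in the last full scene picture.

**What disagreed:** the cameras showed the fingertips about 29 mm higher than the TCP reading and the stated 17 mm tip length implied. A gentle test close met nothing, which confirmed it, so I used the camera heights for both grasps. There was also a steady sideways force of about 5 N on the knob, because the grip was roughly 1 mm off centre.

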